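# Post a small parcel through the flap of a shop's parcel drop box

### The job

Post the small taped parcel that lies on the loading shelf of the blue parcel drop box: push the orange self-closing flap open with one finger and, while that finger keeps it open, push the parcel along the shelf with the other finger until it drops into the bin; then take your hand out so that the flap shuts. Only push: do not pinch or pick up the parcel and do not use it to shove the flap, whose edge would tear it. Leave the jar, the bottle and the tape roll where they stand.

Things in the scene. Friction and masses are not known exactly. Their poses are not given: they have to be found in the camera images.
- dropbox: Blue parcel drop box fixed to the counter, 380 mm wide (y), 300 mm deep (x), 278 mm high. Origin: centre of its underside, on the counter; x points from the front (robot's side) to the back, y to the left as seen from the front, z up. Front part (x -150 to -20 mm): cabinet with a flat steel top, the loading shelf, 100 mm above the counter. Behind it: the bin under a clear hood.
- shelf_edge (a point): Middle of the loading shelf's inner edge, at shelf height (100 mm up, drop box x = -20 mm); axes as the drop box. Beyond this sheer edge is the bin. The hood's open face starts here and leans back 15 degrees from vertical: 320 mm wide between two blue posts 30 mm wide, 156 mm high up the slope to a blue cross bar, filled by the flap.
- bin_floor (a point): Middle of the bin's floor, 10 mm above the counter. The bin is 164 mm (x) by 368 mm (y), directly behind the shelf edge.
- flap_hinge (a point): Middle of the flap's level hinge line along its upper edge: 40 mm behind the shelf edge and 150 mm above the shelf; axes as the drop box.
- flap (a joint): Orange flap 310 mm wide, 152 mm long, 4 mm thick, hung on its upper edge; the lower edge is 3 mm above the shelf edge when shut. 0 rad = shut (leaning face); grows as the lower edge swings inwards, away from the front (it opens inwards only); 0.26 = plumb, stop at 1.2. A spring shuts it: about 3 N at the lower edge starts it, 4.5 N holds it at 0.3 rad.
- parcel: Closed cardboard parcel with yellow tape round its middle, 42 mm (its x) by 70 mm (its y) by 32 mm high, 0.1 to 0.22 kg, lying flat on the loading shelf, its long side roughly along the shelf edge. Origin: centre of its underside. It tips off the edge into the bin by itself once its middle is some millimetres past the shelf edge.
- jar: Whitish see-through sweet jar with a red lid, diameter 84 mm, 130 mm high, standing on the counter beside the drop box. Origin: centre of its underside.
- sauce: Brown glass sauce bottle with a green cap, diameter 62 mm, 190 mm high, standing on the counter beside the drop box. Origin: centre of its underside.
- tape: Roll of yellow packing tape lying flat on the counter beside the drop box, outer diameter 100 mm, 48 mm high. Origin: centre of its underside.
Things that resemble listed ones, but are neither listed nor needed, are in the scene too. What is meant by the parcel is not black or green, and is the smaller of those in its own colour.

How it is judged (in metres and radians):
On the way, in this order (a step that is already met when the one before it is completed fails the run):
1. a finger holds the flap open while a finger pushes the parcel, still on the shelf (value of joint flap above 0.12 rad and contact force between the fingers and flap above 0.3 N and contact force between the fingers and parcel above 0.1 N and z of parcel in the frame of dropbox above 0.09 m and x of parcel in the frame of dropbox below -0.02 m), for 0.1 s.
2. the parcel has dropped into the bin (z of parcel in the frame of dropbox below 0.075 m and x of parcel in the frame of dropbox between -0.03 and 0.15 m), for 0.1 s.
At the end, for the whole second after the job is handed in: The parcel lies at rest inside the bin of the drop box, below the shelf (its underside's centre lower than 75 mm), and the flap is shut (under 0.05 rad) (all of step 2 and z of parcel in the frame of dropbox above 0 m and y of parcel in the frame of dropbox between -0.19 and 0.19 m and value of joint flap below 0.05 rad and linear speed of parcel below 0.03 m/s); the robot touches nothing.
It fails at once if the parcel was lifted off the shelf (by more than 15 mm) (z of parcel in the frame of dropbox above 0.115 m).
It fails at once if the parcel was pinched or shoved hard (over 15 N) (contact force between the fingers and parcel above 15 N).
It fails at once if the parcel was used to push the flap (over 2.5 N between them) (contact force between parcel and flap above 2.5 N).
It fails at once if the jar, the bottle or the tape roll was disturbed (moved over 20 mm) (distance of any of jar, sauce, tape from where it was at the start of the episode above 0.02 m).
It also fails if it takes over 32 s, if anything falls off the work surface, if the arm or the gripper's body presses on something with over 40 N, if the wrist force passes 120 N, or if a joint passes its speed limit or range.

### The arm

A 6-joint arm with a two-finger parallel gripper is mounted at the origin on the work surface. World frame = base frame: x ahead of the robot, y to its left, z up, the work surface at z = 0. Lengths are in mm, angles in degrees, forces in N, time in s.
With the tool pointing down it reaches from about 275 to 850 mm from the base axis. Payload 5.2 kg.
Tool frame: the origin (TCP) lies at the very end of the fingers, on their centre line; the grasp point (between the pads) lies 19 mm behind it (grasp_offset is the distance from the TCP to the grasp point, in mm); z points along the fingers, x is the direction in which the jaws open and shut, and the axes are right-handed (so a half turn about z gives the same grasp; the last joint's range is limited). The gripper opens to 85 mm and grips with 20 to 120 N. Pads are 22 mm wide; open, the fingers measure 114 mm over their backs; the gripper's body (76 mm by 85 mm) begins 54 mm behind the grasp point. The pads swing forward as they close: fully open they stand 13 mm farther back than shut.
Start: joints at [-77.109, 14.817, 87.949, -0, 77.235, -11.62], TCP at [228.199, -500.43, 231.31] pointing down, gripper open.
Joint ranges: [-179.93, 179.93], [-52.35, 119.4], [10.71, 147.94], [-69.91, 249.91], [12.55, 155.21], [-178.61, 178.61]. Speed limits (degrees/s): [147.25, 147.25, 180, 180, 180, 180].

### API

Orientations are given as [roll, pitch, yaw] about the fixed x, y, z axes, in that order (R = Rz(yaw) Ry(pitch) Rx(roll)).
In Python, from cell import get_obs, capture, close_job, grasp_offset gives the robot as it stands.
- The arm moves only by the shell command python3 -m pendant 'ROWS'. ROWS is a JSON object of lists of equal length, an entry for each row: "delta_pos": the shift along the tool's x, y, z scaled (see below), a list of three; "delta_rot": the turn, a rotation vector about the tool's x, y, z scaled (see below), a list of three; "claw": the opening, from 0 (shut) to 1 (fully open). A call has 1 to 8 rows; each row shifts and turns the commanded pose from where the row before left it, along the tool's axes as they then stand; what a row does not reach is not made up. The controller multiplies each number of a shift by 400 mm and each number of a turn by 90 degrees. A row lasts 1/12 s, in which the tool goes at most 41.7 mm and 7.16 degrees, less where a joint would pass 70% of its speed; a pose out of reach is approached as far as the arm can. A call with a number of a shift or a turn outside -1 to 1 is refused whole. A call with a gripper value outside its range is refused whole. The fingers move at their own pace and stop on an object; the grip force is fixed at half the most. Time passes only in rows, so rows that do not move let the fingers close. It gives the time, the measured TCP pose, the force and the opening at its end, in the units of the state.
- get_obs(): the state, without advancing time (a new reading comes with each control period).
- capture(name): name is "scene" or "top"; returns a dict with "pixels" (420x560x3 uint8, red, green, blue), "mtx" (3x3 intrinsics, pixels), "T" (4x4, takes a point from camera to world coordinates). Camera axes: x right, y down, z forward; pixel columns grow to the right and rows downward; lengths in mm; the calibration is good to about 2 mm. A picture is of the moment at which its call begins. There is no depth.
- close_job(): hands the job in, once; it reports no verdict.
The state is a dict: "clock": time; "joints": joint angles; "qd": joint speeds; "effort": joint torques, N m; "ee_pos": TCP position; "ee_rot": TCP orientation; "wrist_force": force on the tool from outside, world axes, zero at the start; "moment": the same for the moment, N m; "width": opening from 0.0 (shut) to 1.0 (fully open).
Only numpy, scipy, OpenCV 4.12 (cv2) and the standard library are available. Lean on these libraries where they do the work, as an engineer would, in place of code of your own. Each camera call takes 0.05 s, during which the arm holds its last target.

## Working session

There is one attempt and no reset: what is moved stays moved. The work goes in short steps, Python scripts to look and compute and a shell command to move; the robot and the scene stay as the last step left them, time stands still between calls to the robot, and variables do not carry over. Pictures are saved under pics/ and viewed, and the job is handed in when it is done.

```bash
ls; mkdir -p pics
python3 - <<'E'
from cell import get_obs, capture, grasp_offset
import cv2
for n in ("scene","top"):
    c=capture(n); cv2.imwrite(f"pics/{n}0.png",cv2.cvtColor(c["pixels"],cv2.COLOR_RGB2BGR)); print(n,c["mtx"],c["T"].round(3) if hasattr(c["T"],'round') else c["T"])
o=get_obs()
print(o, grasp_offset)
E
```

```text
pics
scene [[479.04102154   0.         277.15455919]
 [  0.         479.04102154 212.75292636]
 [  0.           0.           1.        ]] [[ 9.99000e-01 -3.60000e-02  1.40000e-02  5.58668e+02]
 [-3.80000e-02 -9.58000e-01  2.86000e-01 -3.07634e+02]
 [ 3.00000e-03 -2.86000e-01 -9.58000e-01  1.24949e+03]
 [ 0.00000e+00  0.00000e+00  0.00000e+00  1.00000e+00]]
top [[397.67489612   0.         278.63502617]
 [  0.         397.67489612 204.12691298]
 [  0.           0.           1.        ]] [[-2.100000e-02 -9.960000e-01  8.900000e-02  4.520360e+02]
 [-1.000000e+00  2.200000e-02  4.000000e-03  2.193100e+01]
 [-6.000000e-03 -8.900000e-02 -9.960000e-01  1.201117e+03]
 [ 0.000000e+00  0.000000e+00  0.000000e+00  1.000000e+00]]
{'clock': 0.1, 'joints': array([-7.71086320e+01,  1.48576406e+01,  8.80040520e+01,  7.92786693e-04,
        7.72348112e+01, -1.16209138e+01]), 'qd': array([-0.05136958, -0.11499301, -0.23296676,  0.10207486,  0.01573878,
        0.00954146]), 'effort': array([ 3.33297474e-03, -4.46967137e+01, -2.91248041e+01, -1.06146094e-04,
        6.08639020e-03,  6.85753184e-05]), 'ee_pos': array([ 228.09662812, -499.95966591,  230.53909462]), 'ee_rot': array([-1.79979804e+02,  9.43699044e-02, -6.54878773e+01]), 'wrist_force': array([ 0.15598474,  0.732571  , -0.35571307]), 'moment': array([-0.00445058, -0.02833764, -0.01620282]), 'width': 1.0016058840476898} 18.700000000000003
```

View pics/scene0.png

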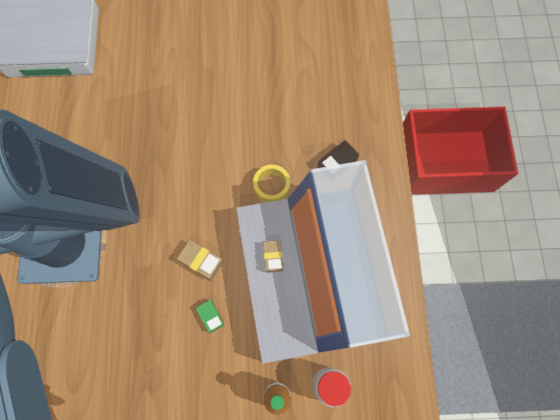

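View pics/top0.png

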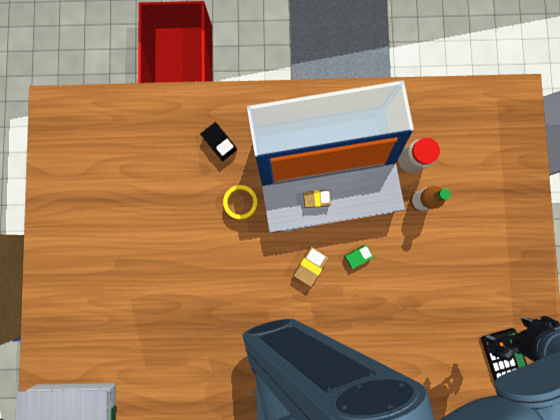

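Candidates for the parcel are:
- small brown one on the shelf: scene (273,257), top (317,199)
- larger brown one on the counter: scene (200,260)
- green: scene (210,316)
- black: scene (340,158)

The description picks the small brown one on the shelf. I'll check it in a close crop.

Run:
```python
import cv2
a=cv2.imread("pics/scene0.png")[150:370,225:415]; cv2.imwrite("pics/s_crop.png",cv2.resize(a,None,fx=2.7,fy=2.7,interpolation=cv2.INTER_CUBIC))
a=cv2.imread("pics/top0.png")[75:240,235:420]; cv2.imwrite("pics/t_crop.png",cv2.resize(a,None,fx=3.6,fy=3.6,interpolation=cv2.INTER_CUBIC))
```

```text
(no output)
```

View pics/s_crop.png

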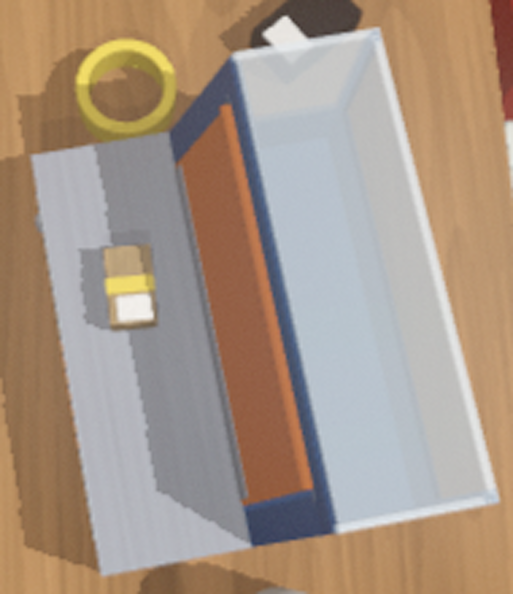

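View pics/t_crop.png

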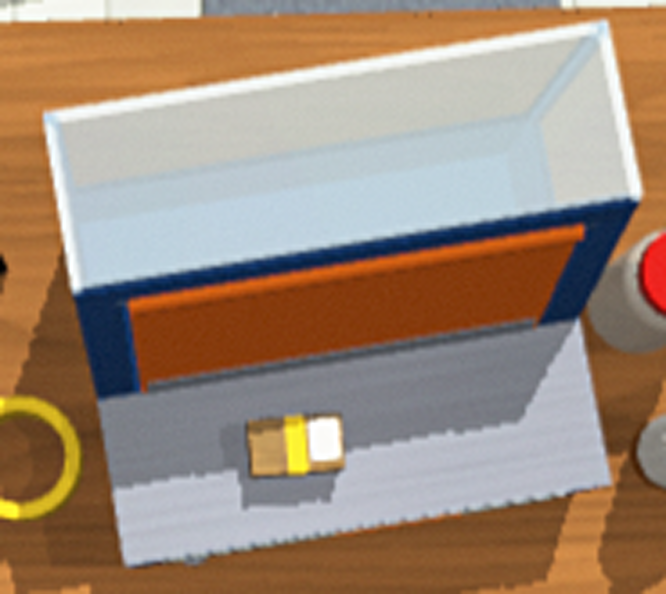

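```bash
cat > h.py <<'E'
import numpy as np, cv2
from cell import capture
def ray(c,px,z):
    K,T=c["mtx"],c["T"]; d=T[:3,:3]@np.linalg.inv(K)@np.array([px[0],px[1],1.]); o=T[:3,3]
    return (o+d*(z-o[2])/d[2])
def proj(c,P):
    T=np.linalg.inv(c["T"]); p=c["mtx"]@(T[:3,:3]@np.array(P,float)+T[:3,3]); return p[:2]/p[2]
E
python3 - <<'E'
from h import *
C={n:capture(n) for n in("scene","top")}
px={"scene":[(33,155),(102,574),(252,546),(170,132)],"top":[(127,566),(610,484),(578,322),(98,398)]}
off={"scene":(225,150,2.7),"top":(235,75,3.6)}
box=np.array([(-150,190),(-150,-190),(-20,-190),(-20,190)],float)
W={}
for n in C:
    ox,oy,s=off[n]
    w=np.array([ray(C[n],((u+.5)/s-.5+ox,(v+.5)/s-.5+oy),100)[:2] for u,v in px[n]]); W[n]=w
    M,R=None,None
    a=box-box.mean(0);b=w-w.mean(0);th=np.arctan2((a[:,0]*b[:,1]-a[:,1]*b[:,0]).sum(),(a*b).sum())
    R=np.array([[np.cos(th),-np.sin(th)],[np.sin(th),np.cos(th)]]);t=w.mean(0)-R@box.mean(0)
    print(n,np.degrees(th),t,"res",(w-(box@R.T+t)).round(1).tolist())
    pc={"scene":[(104,247),(150,245),(157,321),(110,327)],"top":[(248,419),(341,414),(344,463),(250,472)]}[n]
    q=np.array([ray(C[n],((u+.5)/s-.5+ox,(v+.5)/s-.5+oy),132)[:2] for u,v in pc])
    print(" parcel world",q.mean(0), "box",((q-t)@R).round(1).tolist(),((q.mean(0)-t)@R))
E
```

```text
scene 8.085395846375821 [ 649.79586714 -112.72096964] res [[0.2, -0.6], [-0.0, 1.1], [-0.1, 0.7], [-0.1, -1.1]]
 parcel world [560.75749513 -78.88288154] box [[-100.3, 83.5], [-59.9, 78.1], [-66.1, 10.2], [-107.3, 12.3]] [-83.39400044  46.02486921]
top 8.147211287082383 [ 650.45184705 -112.65862941] res [[-0.6, -2.0], [0.6, 1.1], [-1.3, 1.3], [1.2, -0.4]]
 parcel world [563.97484352 -77.13189745] box [[-57.6, 79.8], [-65.3, 10.3], [-102.1, 14.5], [-97.3, 85.1]] [-80.56946985  47.42342618]
```

```bash
cat >> h.py <<'E'
from cell import get_obs
from scipy.spatial.transform import Rotation as Ro
TH=8.1; T0=np.array([650.,-112.7,0]); RB=Ro.from_euler('z',TH,degrees=True).as_matrix()
def w2b(p): return RB.T@(np.asarray(p)-T0)
def b2w(p): return RB@np.asarray(p)+T0
x=np.array([.7,-.5,.5]);x/=np.linalg.norm(x); z=np.array([.58,0,-.81]); z-=x*(x@z); z/=np.linalg.norm(z)
RT=RB@np.column_stack([x,np.cross(z,x),z])
def st():
    o=get_obs(); R=Ro.from_euler('xyz',o["ee_rot"],degrees=True).as_matrix(); return o,R
def fingers(o,R,d=13.):
    p=o["ee_pos"]; return {s:w2b(p+k*50*R[:,0]-d*R[:,2]) for s,k in(("A",1),("B",-1))}
def goB(tgt,d=13.,R=None):  # tool-axis shift that takes finger B centre to box point tgt
    o,Rc=st(); R=Rc if R is None else R
    tcp=b2w(tgt)+50*R[:,0]+d*R[:,2]
    return tcp, Rc.T@(tcp-o["ee_pos"])
def rep():
    o,R=st(); f=fingers(o,R); print("t",round(o["clock"],2),"tcp box",w2b(o["ee_pos"]).round(1),"A",f["A"].round(1),"B",f["B"].round(1),"F",(RB.T@o["wrist_force"]).round(1),"w",round(o["width"],2),"rotleft",np.degrees(Ro.from_matrix(R.T@RT).as_rotvec()).round(1))
E
python3 - <<'E'
from h import *
rep(); o,R=st()
tcp,d=goB([-130,41,200],R=RT); print(tcp,d, d/400)
print((Ro.from_matrix(R.T@RT).as_rotvec(degrees=True)/90).round(3), "per row of 8")
E
```

```text
t 0.2 tcp box [-472.3 -324.1  230.8] A [-458.2 -372.1  243.7] B [-486.4 -276.1  243.8] F [-0.5  0.2 -0.3] w 1.0 rotleft [ 28.6  22.5 -42. ]
[ 561.36851356 -109.27345622  214.54963857] [-217.35475134 -465.35963393   16.59580795] [-0.54338688 -1.16339908  0.04148952]
[ 0.318  0.25  -0.467] per row of 8
```

```bash
python3 -m pendant '{"delta_pos":[[-0.034,-0.0727,-0.008],[-0.034,-0.0727,-0.008],[-0.034,-0.0727,-0.008],[-0.034,-0.0727,-0.008],[-0.034,-0.0727,-0.008],[-0.034,-0.0727,-0.008],[-0.034,-0.0727,-0.008],[-0.034,-0.0727,-0.008]],"delta_rot":[[0,0,0],[0,0,0],[0,0,0],[0,0,0],[0,0,0],[0,0,0],[0,0,0],[0,0,0]],"claw":[1,1,1,1,1,1,1,1]}'
python3 -m pendant '{"delta_pos":[[-0.034,-0.0727,0],[-0.034,-0.0727,0],[-0.034,-0.0727,0],[-0.034,-0.0727,0],[-0.034,-0.0727,0],[-0.034,-0.0727,0],[0,0,0]],"delta_rot":[[0,0,0],[0,0,0],[0,0,0],[0,0,0],[0,0,0],[0,0,0],[0,0,0]],"claw":[1,1,1,1,1,1,1]}'
python3 - <<'E'
from h import *
rep(); o,R=st(); print(o["joints"].round(1)); print((Ro.from_matrix(R.T@RT).as_rotvec(degrees=True)/90).round(3))
E
```

```text
clock: 0.87
ee_pos: [395.4, -303.5, 257.0]
ee_rot: [180.0, 0.0, -65.5]
wrist_force: [-0.0, -0.2, -0.6]
width: 1.002
clock: 1.45
ee_pos: [522.3, -153.9, 256.6]
ee_rot: [-179.9, 0.1, -65.2]
wrist_force: [-0.9, 0.1, 0.7]
width: 0.997
t 1.45 tcp box [-132.2  -22.8  256.6] A [-117.9  -70.7  269.6] B [-146.6   25.1  269.7] F [-0.8  0.2  0.7] w 1.0 rotleft [ 28.4  22.5 -41.8]
[-28.3  13.3  86.4   0.2  80.3  36.9]
[ 0.316  0.25  -0.464]
```

```bash
python3 -m pendant '{"delta_pos":[[0,0,0],[0,0,0],[0,0,0],[0,0,0],[0,0,0],[0,0,0],[0,0,0],[0,0,0]],"delta_rot":[[0.0395,0.0313,-0.058],[0.0395,0.0313,-0.058],[0.0395,0.0313,-0.058],[0.0395,0.0313,-0.058],[0.0395,0.0313,-0.058],[0.0395,0.0313,-0.058],[0.0395,0.0313,-0.058],[0.0395,0.0313,-0.058]],"claw":[1,1,1,1,1,1,1,1]}'
python3 - <<'E'
from h import *
for n in("scene","top"):
    c=capture(n); cv2.imwrite(f"pics/{n}1.png",cv2.cvtColor(c["pixels"],cv2.COLOR_RGB2BGR))
    o,R=st(); 
    for d in(0,13): print(n,d,{k:proj(c,b2w(v)).round(0) for k,v in fingers(o,R,d).items()})
rep(); o,R=st(); print(o["joints"].round(1)); print((Ro.from_matrix(R.T@RT).as_rotvec(degrees=True)/90).round(3))
print(goB([-132,41,150])[1]/400)
a=cv2.imread("pics/scene1.png")[130:340,180:380]; b=cv2.imread("pics/top1.png")[100:310,230:430]
cv2.imwrite("pics/c1.png",cv2.resize(np.hstack([a,b]),None,fx=2,fy=2,interpolation=cv2.INTER_CUBIC))
E
```

```text
clock: 2.12
ee_pos: [518.8, -157.4, 256.5]
ee_rot: [-161.0, -27.7, -29.9]
wrist_force: [-0.0, 0.8, 0.2]
width: 0.999
scene 0 {'A': array([272., 289.]), 'B': array([235., 273.])}
scene 13 {'A': array([269., 289.]), 'B': array([232., 273.])}
top 0 {'A': array([367., 193.]), 'B': array([346., 227.])}
top 13 {'A': array([368., 196.]), 'B': array([347., 230.])}
t 2.22 tcp box [-137.5  -26.   254.9] A [-109.7  -53.4  288.8] B [-179.4    1.7  242.9] F [-0.7 -0.1  0.2] w 1.0 rotleft [ 2.1  1.8 -3.2]
[-46.2  -2.5 112.6  32.7  53.4 -36.7]
[ 0.023  0.02  -0.036]
[-0.07827873 -0.07021795  0.25793687]
```

View pics/c1.png

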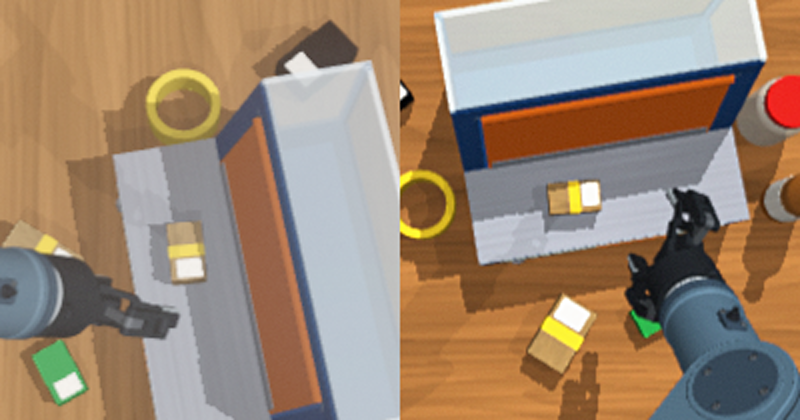

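Finger tips show at scene (267,289) for A and top (370,195) for A, (347,232) for B. That agrees with the tips standing about 13–18 mm behind the TCP when open.

```bash
python3 -m pendant '{"delta_pos":[[0,0,0],[-0.02,-0.018,0.064],[-0.02,-0.018,0.064],[-0.02,-0.018,0.064],[-0.02,-0.018,0.064],[0,0,0]],"delta_rot":[[0.023,0.02,-0.036],[0,0,0],[0,0,0],[0,0,0],[0,0,0],[0,0,0]],"claw":[1,1,1,1,1,1]}'
python3 - <<'E'
from h import *
for n in("scene","top"):
    c=capture(n); cv2.imwrite(f"pics/{n}2.png",cv2.cvtColor(c["pixels"],cv2.COLOR_RGB2BGR))
    o,R=st(); 
    for d in(0,13): print(n,d,{k:proj(c,b2w(v)).round(0) for k,v in fingers(o,R,d).items()})
rep(); o,R=st(); print(o["joints"].round(1))
print(goB([-130,41,112])[1]/400)
a=cv2.imread("pics/scene2.png")[180:320,220:360]; b=cv2.imread("pics/top2.png")[120:260,250:390]
cv2.imwrite("pics/c2.png",cv2.resize(np.hstack([a,b]),None,fx=2.85,fy=2.85,interpolation=cv2.INTER_CUBIC))
E
```

```text
clock: 2.72
ee_pos: [560.8, -106.6, 160.8]
ee_rot: [-160.1, -29.7, -27.4]
wrist_force: [-0.3, -0.9, 0.0]
width: 0.997
scene 0 {'A': array([291., 271.]), 'B': array([257., 259.])}
scene 13 {'A': array([288., 271.]), 'B': array([254., 259.])}
top 0 {'A': array([339., 180.]), 'B': array([322., 212.])}
top 13 {'A': array([340., 183.]), 'B': array([323., 215.])}
t 2.82 tcp box [-86.5  16.  164.7] A [-58.8  -9.1 200.3] B [-129.3   41.1  150.2] F [ 0.8 -0.4  0.6] w 1.0 rotleft [-0.1  0.2  0. ]
[-37.9   6.4 119.7  44.8  36.5 -48.7]
[-0.0488869   0.0289192   0.07689384]
```

View pics/c2.png

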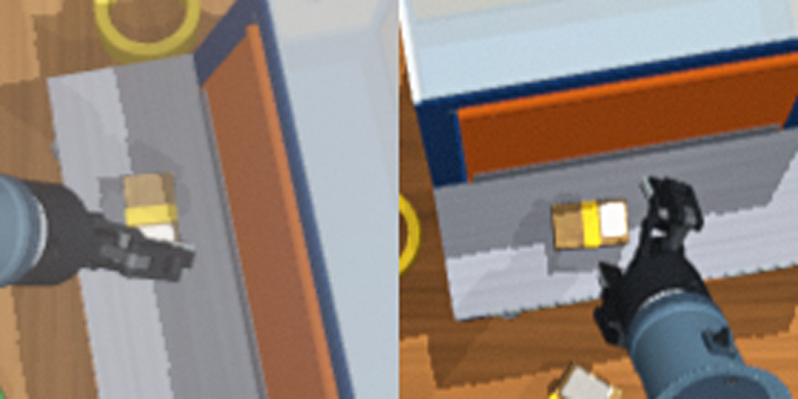

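```bash
python3 -m pendant '{"delta_pos":[[-0.017,0.007,0.025],[-0.017,0.007,0.025],[-0.017,0.007,0.026],[0,0,0]],"delta_rot":[[0,0,0],[0,0,0],[0,0,0],[0,0,0]],"claw":[1,1,1,1]}'
python3 - <<'E'
from h import *
for n in("scene","top"):
    c=capture(n); cv2.imwrite(f"pics/{n}3.png",cv2.cvtColor(c["pixels"],cv2.COLOR_RGB2BGR))
rep(); o,R=st(); print(o["joints"].round(1))
print("10mm box x:",(R.T@RB@[10,0,0]/400).round(4),"10mm y",(R.T@RB@[0,10,0]/400).round(4),"10mm z",(R.T@RB@[0,0,10]/400).round(4))
a=cv2.imread("pics/scene3.png")[180:320,220:360]; b=cv2.imread("pics/top3.png")[120:260,250:390]
cv2.imwrite("pics/c3.png",cv2.resize(np.hstack([a,b]),None,fx=2.85,fy=2.85,interpolation=cv2.INTER_CUBIC))
E
```

```text
clock: 3.15
ee_pos: [561.2, -107.4, 127.5]
ee_rot: [-160.2, -30.1, -27.4]
wrist_force: [0.1, -0.3, -0.2]
width: 0.999
t 3.25 tcp box [-86.4  17.2 129.1] A [-58.8  -7.9 164.9] B [-129.1   42.2  114.5] F [-0.3  0.7 -0.1] w 1.0 rotleft [-0.  -0.1  0.1]
[-37.8   9.9 122.4  51.9  32.1 -57.1]
10mm box x: [ 0.0176 -0.0102  0.0146] 10mm y [-0.0125 -0.0216 -0.    ] 10mm z [ 0.0126 -0.0073 -0.0203]
```

View pics/c3.png

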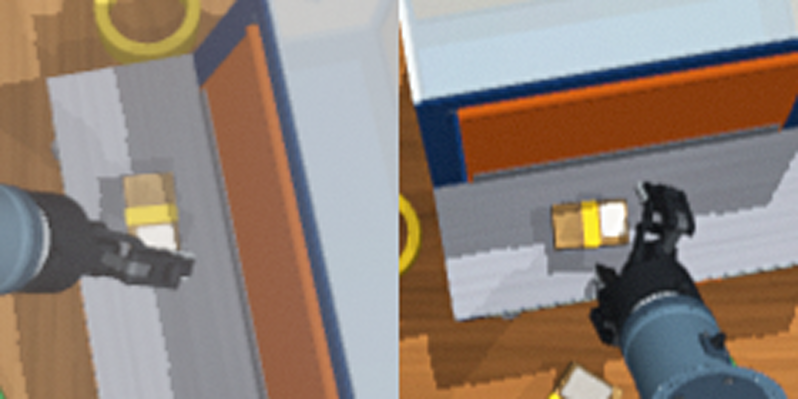

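```bash
python3 -m pendant '{"delta_pos":[[-0.009,-0.0066,0.006],[0.0123,-0.0071,0.0102],[0.0088,-0.0051,0.0073],[0.0088,-0.0051,0.0073],[0.0088,-0.0051,0.0073],[0.0088,-0.0051,0.0073],[0.0088,-0.0051,0.0073],[0,0,0]],"delta_rot":[[0,0,0],[0,0,0],[0,0,0],[0,0,0],[0,0,0],[0,0,0],[0,0,0],[0,0,0]],"claw":[1,1,1,1,1,1,1,1]}'
python3 - <<'E'
from h import *
for n in("scene","top"):
    c=capture(n); cv2.imwrite(f"pics/{n}4.png",cv2.cvtColor(c["pixels"],cv2.COLOR_RGB2BGR))
rep(); o,R=st(); print(o["joints"].round(1))
a=cv2.imread("pics/scene4.png")[180:320,220:360]; b=cv2.imread("pics/top4.png")[120:260,250:390]
cv2.imwrite("pics/c4.png",cv2.resize(np.hstack([a,b]),None,fx=2.85,fy=2.85,interpolation=cv2.INTER_CUBIC))
E
```

```text
clock: 3.92
ee_pos: [593.5, -98.3, 125.0]
ee_rot: [-160.2, -30.3, -27.3]
wrist_force: [-0.3, -1.0, -0.0]
width: 1.001
t 4.02 tcp box [-54.7  22.5 124.7] A [-27.   -2.6 160.4] B [-97.5  47.5 110.1] F [ 0.1 -0.1  0.1] w 1.0 rotleft [-0.1 -0.   0.1]
[-33.9  12.8 119.3  51.2  30.1 -53.3]
```

View pics/c4.png

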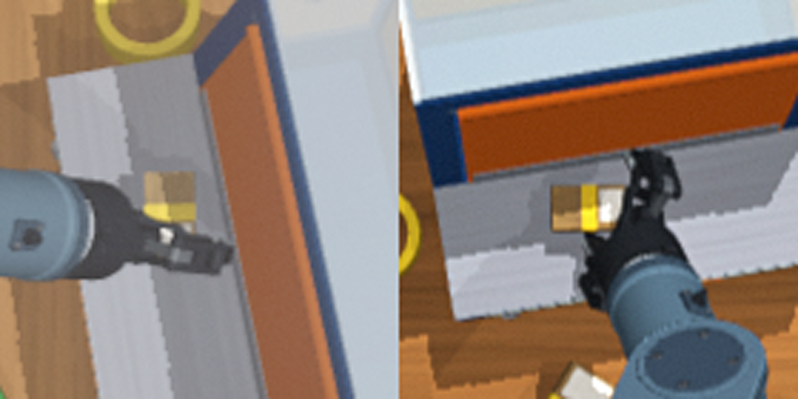

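```bash
python3 -m pendant '{"delta_pos":[[0.0088,-0.0051,0.0073],[0.0088,-0.0051,0.0073],[0.0088,-0.0051,0.0073],[0.0088,-0.0051,0.0073],[0.0088,-0.0051,0.0073],[0.0088,-0.0051,0.0073],[0,0,0]],"delta_rot":[[0,0,0],[0,0,0],[0,0,0],[0,0,0],[0,0,0],[0,0,0],[0,0,0]],"claw":[1,1,1,1,1,1,1]}'
python3 - <<'E'
from h import *
for n in("scene","top"):
    c=capture(n); cv2.imwrite(f"pics/{n}5.png",cv2.cvtColor(c["pixels"],cv2.COLOR_RGB2BGR))
rep(); o,R=st(); print(o["joints"].round(1))
a=cv2.imread("pics/scene5.png")[180:320,220:360]; b=cv2.imread("pics/top5.png")[120:260,250:390]
cv2.imwrite("pics/c5.png",cv2.resize(np.hstack([a,b]),None,fx=2.85,fy=2.85,interpolation=cv2.INTER_CUBIC))
E
```

```text
clock: 4.6
ee_pos: [621.5, -93.6, 123.1]
ee_rot: [-160.3, -30.0, -27.3]
wrist_force: [-5.9, -1.7, -3.0]
width: 0.999
t 4.7 tcp box [-25.8  22.9 123.2] A [  2.   -2.2 158.8] B [-68.6  47.9 108.7] F [-6.2 -0.6 -2.3] w 1.0 rotleft [-0.   0.2  0.1]
[-31.2  15.2 115.9  49.1  29.2 -48.8]
```

View pics/c5.png

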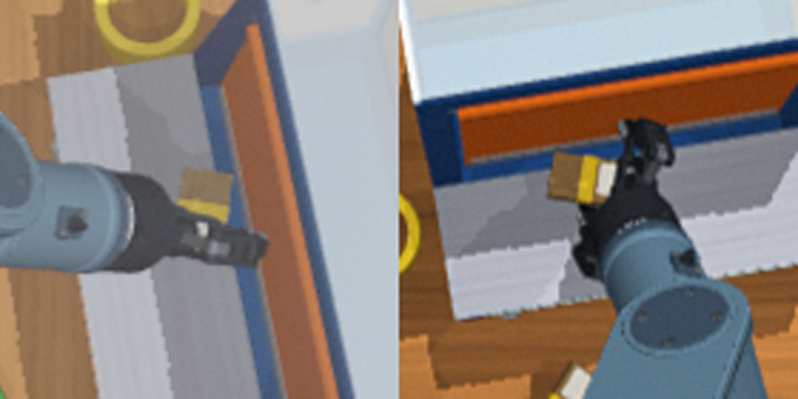

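Run:
```python
from h import *
s=cv2.imread("pics/scene5.png")[195:265,270:320]; t=cv2.imread("pics/top5.png")[150:220,290:340]
cv2.imwrite("pics/c5b.png",cv2.resize(np.hstack([s,t]),None,fx=7,fy=7,interpolation=cv2.INTER_CUBIC))
c=capture("scene")
for p in [(182,168),(234,175),(203,210)]: print(w2b(ray(c,((p[0]+.5)/2.85-.5+220,(p[1]+.5)/2.85-.5+180),132)).round(1))
c=capture("top")
for p in [(551,153),(548,195),(590,180)]: print(w2b(ray(c,((p[0]-399+.5)/2.85-.5+250,(p[1]+.5)/2.85-.5+120),132)).round(1))
```

```text
[-51.5  81.1 132. ]
[ -9.6  67.4 132. ]
[-40.8  42.6 132. ]
[ -9.3  73.1 132. ]
[-48.7  82.6 132. ]
[-41.   40.8 132. ]
```

View pics/c5b.png

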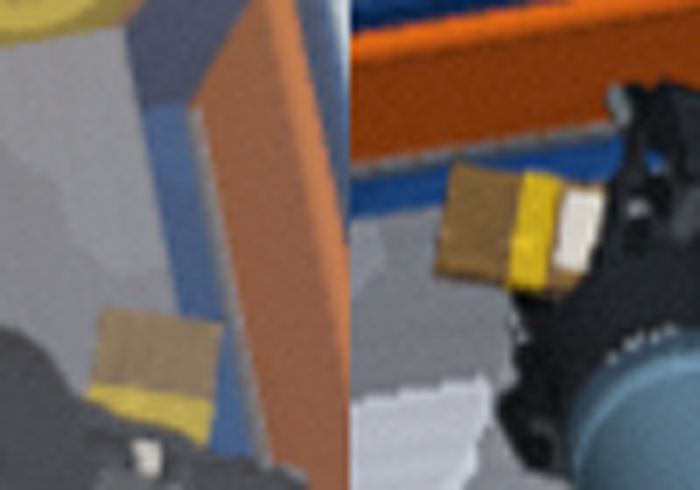

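The flap is open and the parcel's centre is at about (-41, 42) in the box frame. It is yawed −16° because B pushes off-centre. I'll slide B towards −y without backing off, so the flap doesn't close on the parcel.

```bash
python3 -m pendant '{"delta_pos":[[0.0068,0.0076,0.0015],[0.0068,0.0076,0.0015],[0.0068,0.0076,0.0015],[0.0068,0.0076,0.0015],[0.0068,0.0076,0.0015],[0,0,0]],"delta_rot":[[0,0,0],[0,0,0],[0,0,0],[0,0,0],[0,0,0],[0,0,0]],"claw":[1,1,1,1,1,1]}'
python3 - <<'E'
from h import *
C={}
for n in("scene","top"):
    c=C[n]=capture(n); cv2.imwrite(f"pics/{n}6.png",cv2.cvtColor(c["pixels"],cv2.COLOR_RGB2BGR))
rep()
a=cv2.imread("pics/scene6.png")[180:320,220:360]; b=cv2.imread("pics/top6.png")[120:260,250:390]
cv2.imwrite("pics/c6.png",cv2.resize(np.hstack([a,b]),None,fx=2.85,fy=2.85,interpolation=cv2.INTER_CUBIC))
c=C["top"]; h=cv2.cvtColor(c["pixels"],cv2.COLOR_RGB2HSV); m=cv2.inRange(h,(22,150,120),(32,255,255)); m[:,:280]=0; m[230:]=0;m[:150]=0
ys,xs=np.nonzero(m); print(len(xs),w2b(ray(c,(xs.mean(),ys.mean()),132)).round(1))
E
```

```text
clock: 5.3
ee_pos: [628.6, -111.5, 122.8]
ee_rot: [-160.2, -29.9, -27.2]
wrist_force: [-6.8, 2.5, -0.6]
width: 1.0
t 5.4 tcp box [-21.1   4.3 122.8] A [  6.8 -20.8 158.4] B [-63.9  29.2 108.5] F [-6.7  3.  -1. ] w 1.01 rotleft [-0.1  0.3  0.1]
88 [-35.7  28.4 132. ]
```

View pics/c6.png

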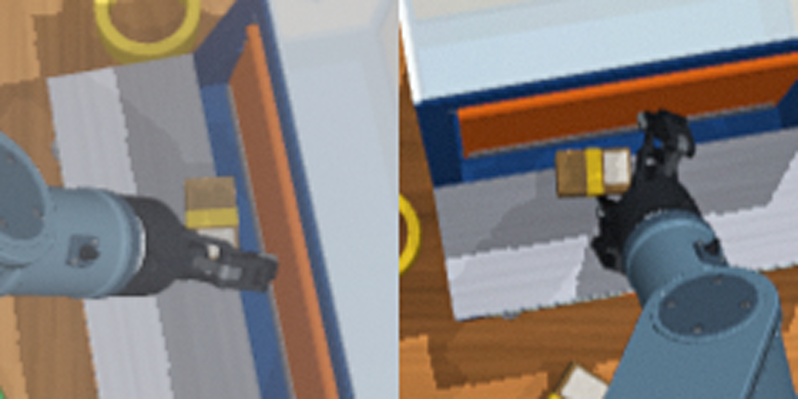

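```bash
python3 -m pendant '{"delta_pos":[[0.0088,-0.0051,0.0073],[0.0088,-0.0051,0.0073],[0.0088,-0.0051,0.0073],[0.0088,-0.0051,0.0073],[0.0088,-0.0051,0.0073],[0.0088,-0.0051,0.0073],[0,0,0]],"delta_rot":[[0,0,0],[0,0,0],[0,0,0],[0,0,0],[0,0,0],[0,0,0],[0,0,0]],"claw":[1,1,1,1,1,1,1]}'
python3 - <<'E'
from h import *
C={}
for n in("scene","top"):
    c=C[n]=capture(n); cv2.imwrite(f"pics/{n}7.png",cv2.cvtColor(c["pixels"],cv2.COLOR_RGB2BGR))
rep()
a=cv2.imread("pics/scene7.png")[180:320,220:360]; b=cv2.imread("pics/top7.png")[120:260,250:390]
cv2.imwrite("pics/c7.png",cv2.resize(np.hstack([a,b]),None,fx=2.85,fy=2.85,interpolation=cv2.INTER_CUBIC))
E
```

```text
clock: 5.98
ee_pos: [656.3, -107.5, 120.4]
ee_rot: [-160.3, -29.7, -27.3]
wrist_force: [-18.3, -5.6, -7.8]
width: 1.004
t 6.08 tcp box [  6.2   4.2 119.8] A [ 34.2 -21.1 155.2] B [-36.7  29.3 105.7] F [-18.8  -3.5  -6.7] w 1.0 rotleft [ 0.   0.5 -0.1]
```

View pics/c7.png

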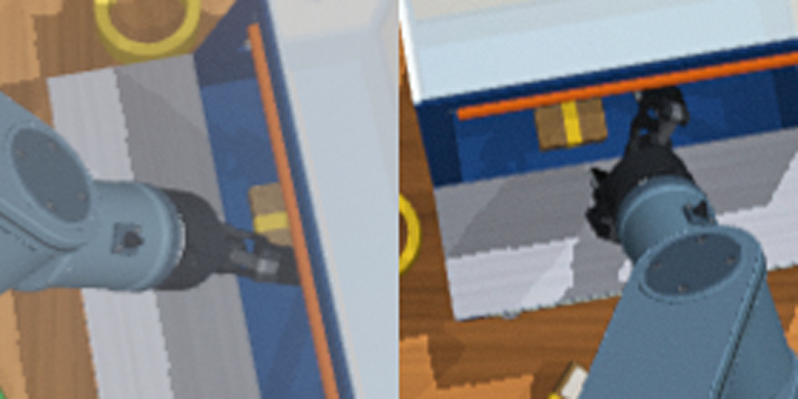

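The parcel has tipped off the edge: it shows in the bin at scene ≈(314,255) and top ≈(311,163). Next I'll withdraw the hand.

```bash
python3 -m pendant '{"delta_pos":[[-0.0173,0.010,-0.0259],[-0.0173,0.010,-0.0259],[-0.0173,0.010,-0.0259],[-0.0173,0.010,-0.0259],[-0.0173,0.010,-0.0259],[-0.0173,0.010,-0.0259],[-0.0173,0.010,-0.0259],[-0.0173,0.010,-0.0259]],"delta_rot":[[0,0,0],[0,0,0],[0,0,0],[0,0,0],[0,0,0],[0,0,0],[0,0,0],[0,0,0]],"claw":[1,1,1,1,1,1,1,1]}'
python3 -m pendant '{"delta_pos":[[0,0,-0.08],[0,0,-0.08],[0,0,-0.08],[0,0,-0.08],[0,0,-0.08],[0,0,0],[0,0,0],[0,0,0]],"delta_rot":[[0,0,0],[0,0,0],[0,0,0],[0,0,0],[0,0,0],[0,0,0],[0,0,0],[0,0,0]],"claw":[1,1,1,1,1,1,1,1]}'
python3 - <<'E'
from h import *
for n in("scene","top"):
    c=capture(n); cv2.imwrite(f"pics/{n}8.png",cv2.cvtColor(c["pixels"],cv2.COLOR_RGB2BGR))
rep()
a=cv2.imread("pics/scene8.png")[140:420,150:430]; b=cv2.imread("pics/top8.png")[70:350,190:470]
cv2.imwrite("pics/c8.png",cv2.resize(np.hstack([a,b]),None,fx=1.42,fy=1.42,interpolation=cv2.INTER_CUBIC))
E
```

```text
clock: 6.75
ee_pos: [560.0, -123.4, 155.7]
ee_rot: [-160.3, -30.3, -27.3]
wrist_force: [-0.5, 0.2, -0.9]
width: 0.997
clock: 7.42
ee_pos: [468.0, -136.5, 284.9]
ee_rot: [-160.3, -30.3, -27.3]
wrist_force: [0.5, -0.2, -0.7]
width: 0.999
t 7.52 tcp box [-183.2    2.8  283.9] A [-155.6  -22.3  319.5] B [-226.    27.8  269.4] F [0.4 0.1 0.6] w 1.0 rotleft [-0.1  0.1  0.1]
```

View pics/c8.png

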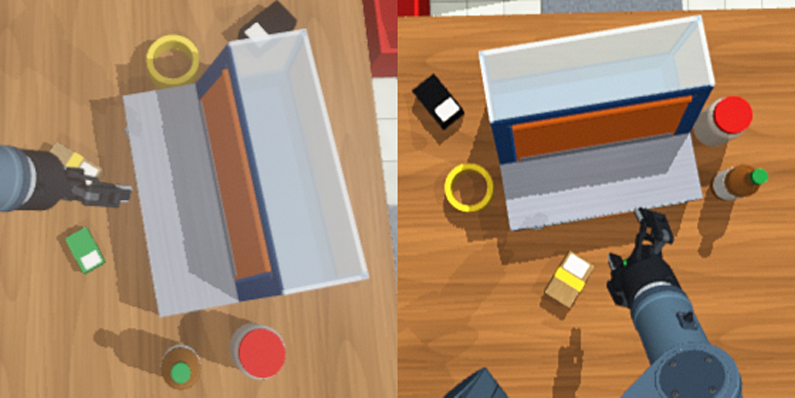

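Run:
```python
from h import *
P=[]
for n,p in(("scene",(314.5,256.9)),("top",(310.5,162.6))):
    c=capture(n); P.append((c["mtx"]@np.linalg.inv(c["T"])[:3],np.array(p,float)))
X=cv2.triangulatePoints(P[0][0],P[1][0],P[0][1],P[1][1]); print("tape point in box",w2b((X[:3]/X[3]).ravel()).round(0))
import cell; cell.close_job()
```

```text
tape point in box [25. 39. 57.]
the job is handed in; nothing more can be done
```

The parcel is in the bin and the flap is shut, and I handed the job in at about 7.6 s of the 32 s allowed. No verdict was reported.

**What I did:** One finger pushed the flap open while the other pushed the parcel along the shelf in the same straight move. Partway through, the parcel had turned about 16° because the pushing finger was off its centre. I slid that finger sideways without backing off, which straightened the parcel, then pushed until it dropped and withdrew the hand.

**Last checks:**
- **Parcel:** Nothing was left on the shelf in the last picture. After the drop, the parcel's taped face measured about 57 mm above the counter and 45 mm behind the shelf edge. It was already in the bin then, but I couldn't confirm it lay at rest because the shut flap hides it in the last pictures.
- **Flap and other objects:** The flap looked fully shut, and the jar, bottle and tape roll looked unmoved. I judged these by eye.
- **Robot:** The hand was clear of everything, with only sensor noise (under 1 N) at the wrist. The highest wrist force I read was about 21 N, while holding the flap open.
- **Not measured:** There is no direct reading of the force between the fingers and the parcel or between the parcel and the flap. I relied on the gap seen in the pictures.

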